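Turn the plates and pull the marked one for polishing

TASK

Three ivory resin plates lean on the far slope of the rack; turn every one over onto the near slope, so that all three lean there with their backs facing the robot. Then take out the one that has the red mark on its back and lay it gently flat in the pumice tray, mark upward, leaving the other two on the near slope. Do not move the timer, the brass flask or the mug.

Things in the scene. Friction and masses are not known exactly. Their poses are not given: they have to be found in the camera images.
- rack: fixed tent-shaped rack, 126 mm deep (x), 350 mm wide (y): grey base, blue slopes. Origin under its centre, +x to its far side, z up. Three bays 110 mm apart (y = -110, 0, +110 mm), open over the top to both slopes; between them fins at y = -55, +55 mm, 4 mm thick, 9 mm proud. A plate leaning in a bay has its centre at x = +23 (far) or -23 mm (near), z = 62 mm, its top edge at z = 111 mm.
- rack_top (a point): the middle of the rack's closed flat top: 30 mm deep, 62 mm above the worktop. Axes as the rack's. Both slopes lean 20 degrees from vertical toward the rack's middle plane and end here.
- near_foot (a point): the middle of the line where the near slope (facing the robot) meets the base, 8 mm above the worktop, 36 mm from the rack's middle plane (the far slope mirrors it). Axes as the rack's. A lip 8 mm high runs along the foot, 17 mm out from it: a plate's lower edge stands between slope and lip.
- plate_1: one of three look-alike ivory resin plates, 110 (x) x 80 (y) x 12 mm (z), 0.13 kg, origin at the centre, z out of the plain front. At first it leans on the far slope, 110 mm side upward, front outward (z axis 70 degrees from vertical), back hidden; its top 52 mm stands free above the rack, to pinch across the 12 mm. One of the three has a round red mark, 36 mm, in the middle of its back (-z face).
- plate_2: one of three look-alike ivory resin plates, 110 (x) x 80 (y) x 12 mm (z), 0.13 kg, origin at the centre, z out of the plain front. At first it leans on the far slope, 110 mm side upward, front outward (z axis 70 degrees from vertical), back hidden; its top 52 mm stands free above the rack, to pinch across the 12 mm. One of the three has a round red mark, 36 mm, in the middle of its back (-z face).
- plate_3: one of three look-alike ivory resin plates, 110 (x) x 80 (y) x 12 mm (z), 0.13 kg, origin at the centre, z out of the plain front. At first it leans on the far slope, 110 mm side upward, front outward (z axis 70 degrees from vertical), back hidden; its top 52 mm stands free above the rack, to pinch across the 12 mm. One of the three has a round red mark, 36 mm, in the middle of its back (-z face).
- red_mark (a point): the middle of the red mark on the back of the marked plate
- tray: loose white enamelled pumice tray with grey pumice in it, 156 (x) x 206 (y) x 38 mm high, 0.35 kg, flat walls. Origin under its centre, z up. The inner floor is about 5 mm (in places up to 10 mm) above the worktop and measures about 120 (x) x 160 mm (y).
- timer: white kitchen timer with a dial, 49 x 75 x 70 mm, a bystander; origin under its centre
- flask: brass denture flask, 78 x 112 x 53 mm, a bystander; origin under its centre
- mug: white mug with blue dots, 92 x 127 x 93 mm with handle, a bystander; origin under its centre
Not all that is in view belongs to the job. Leave any blue or orange look-alike of the plate_1 alone.

How it is judged:
By the outcome, as a careful person would: the job done as asked, in the order asked, and still so for the second after the job is handed in, with the robot touching nothing.
It also fails if it takes over 64 s, if anything falls off the work surface, if the arm or the gripper's body presses on something with over 40 N, if the wrist force passes 120 N, or if a joint passes its speed limit or range.

ROBOT

A 6-joint arm with a two-finger parallel gripper is mounted at the origin on a cart in front of the work surface, level with it; the furniture and walls round the work are solid. World frame = base frame: x ahead of the robot, y to its left, z up, the work surface at z = 0. Lengths are in m, angles in rad, forces in N, time in s.
With the tool pointing down it reaches from about 0.35 to 0.85 m from the base axis. Payload 8.1 kg.
Tool frame: the origin (TCP) lies at the very end of the fingers, on their centre line; the grasp point (between the pads) lies robot.grip_point_offset behind it (robot.grip_point_offset is the distance from the TCP to the grasp point, in m); z points along the fingers, y is the line along which they close (so a half turn about z gives the same grasp; the last joint's range is limited). The gripper opens to 93 mm and grips with 3 to 60 N. Pads are 15 mm wide; open, the fingers measure 128 mm over their backs; the gripper's body (75 mm by 188 mm) begins 65 mm behind the grasp point.
Start: joints at [-1.195, 0.13, 1.488, -0, 1.523, -0.085], TCP at [0.267, -0.537, 0.219] pointing down, gripper open.
Joint ranges: [-2.96, 2.96], [-0.89, 2.26], [0.02, 2.5], [-1.34, 4.48], [0, 2.73], [-2.66, 2.66]. Speed limits (rad/s): [2.39, 2.39, 2.79, 3.14, 3.14, 3.14].

INTERFACE

Orientations are given as a rotation vector (axis times angle).
In Python, from plant import robot, eyes gives the robot as it stands. The module is installed in compiled form; this text tells all that it offers.
- The arm moves only by the tool apply_moves, never from a script. Its argument "steps" is one flat list of numbers, 7 for each row, row after row: the shift along the tool's x, y, z in units of 30 mm (1.0 is 30 mm), then the turn, a rotation vector about the tool's x, y, z in units of 6 degrees (1.0 is 6 degrees), then the opening in per cent of the stroke, from 0 (shut) to 100 (fully open). In form: [dx, dy, dz, ax, ay, az, fingers, dx, dy, dz, ax, ay, az, fingers, ...]. A call has 1 to 12 rows; each row shifts and turns the commanded pose from where the row before left it, along the tool's axes as they then stand; what a row does not reach is not made up. A row lasts 1/12 s, in which the tool goes at most 41.7 mm and 7.16 degrees, less where a joint would pass 70% of its speed; a pose out of reach is approached as far as the arm can. A call is refused whole if a number of a shift passes 1 or a number of a turn 1, either way. A call with a gripper value outside its range is refused whole. The fingers move at their own pace and stop on an object; "grip_force" is the grip in N (left out, the last holds). Time passes only in rows, so rows that do not move let the fingers close. It gives the time, the measured TCP pose, the force, the opening and the grip force at its end, in the units of the state.
- robot.read_state(): the state, without advancing time (a new reading comes with each control period).
- eyes.read_camera(name): name is "scene" or "top" or "wrist"; returns the picture (384x512x3 uint8, red, green, blue); there is no depth.
- eyes.calibration(name): a dict with "K" (3x3 intrinsics, pixels), "R" (3x3) and "t" (3): a world point X has camera coordinates R X + t. Camera axes: x right, y down, z forward; pixel columns grow to the right and rows downward; lengths in m; the calibration is good to about 2 mm. A picture is of the moment at which its call begins: read the wrist's pose just before it. calibration takes no time and is no camera call; for the wrist camera it gives the pose at the moment of the call.
- robot.close_job(): hands the job in; it is judged then, once.
Trained networks look in the newest picture that a camera, given by its name, has taken for a name from the list of things; names that differ only in an ending like _2 or _b are one class to them, and where a whole thing is asked for, a point or a joint stands for the part that bears it (a point fixed in the world has none). Each returns a list of dicts, best first, with "conf" (0 to 1); they miss things now and then, are a little off and sometimes report something else, mostly with a low value. They report only what shows in the picture. A call takes as long as a camera call. They do not tell look-alikes from the thing itself.
- eyes.search_frame(camera, thing): "rect" ([left, top, width, height] in pixels, round what is visible of it).
- eyes.place_of(camera, thing): "xy" ([column, row] in pixels: a listed point, or the origin of a listed thing).
The state is a dict: "t": time; "q": joint angles; "dq": joint speeds; "joint_torque": joint torques, N m; "tool_pos": TCP position; "orientation": TCP orientation; "force": force on the tool from outside, world axes, zero at the start; "wrist_torque": the same for the moment, N m; "opening": finger opening in m; "gripper_force": force on a finger pad.
Only numpy, scipy, OpenCV 4.12 (cv2) and the standard library are available. Lean on these libraries where they do the work, as an engineer would, in place of code of your own. Each camera call takes 0.05 s, during which the arm holds its last target. There are 200 camera calls.

## Working session

There is one attempt and no reset: what is moved stays moved. The work goes in short steps, Python scripts to look and compute and a tool call to move; the robot and the scene stay as the last step left them, time stands still between calls to the robot, and variables do not carry over. Pictures are saved under pics/ and viewed, at most 10 in all, crops included, and the job is handed in when it is done.

Besides the shell and the picture viewer there is one more tool, called as name(argument=value, ...) on one line, values as JSON. apply_moves: Moves the arm, as the interface text tells. Its arguments: {"type":"object","properties":{"steps":{"type":"array"},"grip_force":{"type":"number"}},"required":["steps"]}

```bash
mkdir -p pics; python3 - <<'E'
from plant import robot, eyes
import cv2,numpy as np
print(robot.read_state(), robot.grip_point_offset)
for c in ("scene","top"):
    im=eyes.read_camera(c); cv2.imwrite(f"pics/{c}0.png",im[:,:,::-1])
    k=eyes.calibration(c); print(c,k)
    for th in ("rack","rack_top","near_foot","plate_1","tray","timer","flask","mug"):
        print(th,[(np.round(d["xy"]).tolist(),round(d["conf"],2)) for d in eyes.place_of(c,th)][:5])
E
```

```text
{'t': 0.0, 'q': array([-1.19541128e+00,  1.31151355e-01,  1.48926755e+00, -1.18222816e-05,
        1.52301015e+00, -8.54289507e-02]), 'dq': array([-0.0008928 ,  0.00095105, -0.00028777,  0.00026775,  0.00033037,
       -0.00079886]), 'joint_torque': array([ 3.78363562e-03, -5.59834456e+01, -4.91759777e+01,  7.68627436e-02,
        3.53704509e-02, -1.68043666e-04]), 'tool_pos': array([ 0.26659699, -0.53688172,  0.21759976]), 'orientation': array([-3.05680375e+00, -7.17043678e-01,  4.34844407e-04]), 'force': array([-0.37309825, -0.23511393, -0.05908993]), 'wrist_torque': array([ 0.01084914, -0.0277766 ,  0.01063249]), 'gripper_force': 0.0, 'opening': 0.09316369038801699} 0.0188
scene {'K': array([[452.55273189,   0.        , 245.56781339],
       [  0.        , 452.55273189, 189.28562174],
       [  0.        ,   0.        ,   1.        ]]), 'R': array([[ 0.75881972, -0.65111068,  0.01573277],
       [-0.4726788 , -0.56716796, -0.67445923],
       [ 0.44807073,  0.50435642, -0.73814445]]), 't': array([-0.38662255,  0.35747563,  1.49732399])}
rack []
rack_top []
near_foot []
plate_1 [([
[... 194 characters left out ...]
, 189.48687251],
       [  0.        ,   0.        ,   1.        ]]), 'R': array([[ 1.63269082e-02, -9.99866473e-01,  6.84622699e-04],
       [-9.73285625e-01, -1.60496914e-02, -2.29036022e-01],
       [ 2.29016428e-01,  3.07311669e-03, -9.73417707e-01]]), 't': array([0.07253718, 0.57568718, 1.33651555])}
rack [([333.0, 155.0], 0.67), ([227.0, 214.0], 0.56)]
rack_top [([222.0, 214.0], 0.63)]
near_foot [([226.0, 230.0], 0.91)]
plate_1 [([131.0, 241.0], 0.9), ([184.0, 169.0], 0.88), ([196.0, 208.0], 0.8), ([257.0, 202.0], 0.7), ([226.0, 206.0], 0.51)]
tray [([333.0, 223.0], 0.73)]
timer [([332.0, 159.0], 0.79)]
flask [([230.0, 159.0], 0.83), ([335.0, 223.0], 0.69)]
mug [([382.0, 162.0], 0.61)]
```

```bash
cd pics; python3 -c "
import cv2,numpy as np
a=cv2.imread('scene0.png');b=cv2.imread('top0.png')
cv2.imwrite('both0.png',cv2.resize(np.vstack([a,b]),(400,600)) if 0 else np.hstack([cv2.resize(a,(400,300)),cv2.resize(b,(400,300))]))"
```

```text
(no output)
```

View pics/top0.png

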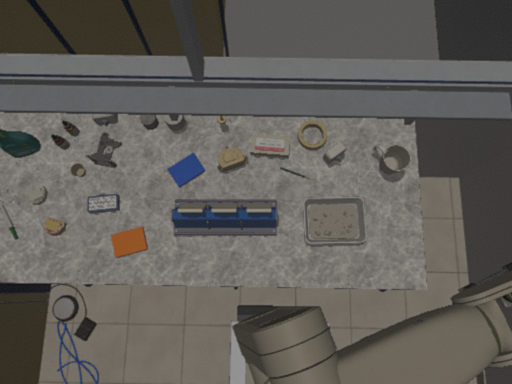

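View pics/scene0.png

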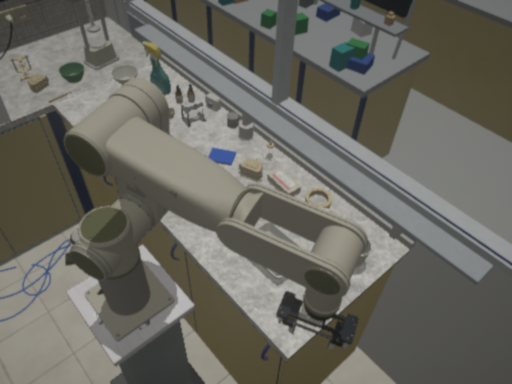

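The top view shows the rack around (225,217), with three ivory plates at (191,209), (225,209) and (258,209). The tray is at (335,222), the timer at (335,153), the flask at (231,158) and the mug at (394,159). The blue (187,170) and orange (129,242) pieces are look-alikes. The rack trio matches the description, so I'll confirm it in one crop.

```bash
cat > h.py <<'E'
from plant import robot, eyes
import numpy as np, cv2
from scipy.spatial.transform import Rotation as Ro
def w(cam,px,z):
    k=eyes.calibration(cam); d=k["R"].T@np.linalg.inv(k["K"])@[px[0],px[1],1]; c=-k["R"].T@k["t"]
    return c+d*(z-c[2])/d[2]
def pj(cam,X):
    k=eyes.calibration(cam); p=k["K"]@(k["R"]@np.array(X)+k["t"]); return p[:2]/p[2]
def frame(zt,yt):  # tool axes from z and y directions
    zt=np.array(zt,float);zt/=np.linalg.norm(zt);yt=np.array(yt,float);yt-=zt*(yt@zt);yt/=np.linalg.norm(yt)
    return Ro.from_matrix(np.c_[np.cross(yt,zt),yt,zt])
def to(pos,R,start=None):
    """units: shift and turn in the tool axes as they now stand (shift in start axes), and after the turn"""
    if start is None:
        s=robot.read_state(); start=(s["tool_pos"],Ro.from_rotvec(s["orientation"]))
    p,R0=start; d=np.array(pos)-p; r=(R0.inv()*R).as_rotvec()
    print("shift0",np.round(R0.inv().apply(d)/.03,2),"shift1",np.round(R.inv().apply(d)/.03,2),"turn",np.round(np.degrees(r)/6,2))
E
python3 - <<'E'
from h import *
im=cv2.imread("pics/top0.png")[180:260,155:385]
cv2.imwrite("pics/crop0.png",cv2.resize(im,None,fx=3.47,fy=3.47,interpolation=cv2.INTER_CUBIC))
for n,p,z in [("foot",(226,230),.008),("rtop",(222,214),.062),("tray",(335,222),.02),("baseNL",(173,235),.0),("baseNR",(277,235),.0),("baseFR",(276,200),0.0),("blue",(187,170),.01),("flask",(231,158),.03)]: print(n,w("top",p,z).round(3))
E
```

```text
foot [0.445 0.183 0.008]
rtop [0.491 0.194 0.062]
tray [ 0.477 -0.184  0.02 ]
baseNL [0.427 0.364 0.   ]
baseNR [0.432 0.01  0.   ]
baseFR [0.554 0.014 0.   ]
blue [0.654 0.327 0.01 ]
flask [0.694 0.173 0.03 ]
```

View pics/crop0.png

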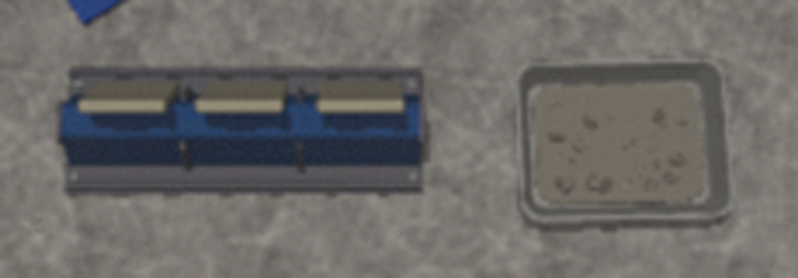

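The crop confirms three ivory plates in the rack, with top edges at crop (80–170), (196–285) and (317–404), rows 97–112. The tray floor spans crop (535–708, 82–205). The blue and orange pieces lie outside the rack.

```bash
python3 - <<'E'
from h import *
f=lambda u,v,z:w("top",(155+u/3.47,180+v/3.47),z)[:2]
c=[f(66,193,.004),f(421,193,.004),f(421,68,.004),f(70,68,.004)]
C=np.mean(c,0); print("rack",C.round(4),[np.round(x,3).tolist() for x in c])
yaw=[np.arctan2(-(a-b)[0],(a-b)[1]) for a,b in ((c[0],c[1]),(c[3],c[2]))]; print("yaw",np.degrees(yaw))
for u in ((80,170),(196,285),(317,404)):
    print("plate top mid",f(np.mean(u),104.5,.112).round(4), f(u[0],104,.112).round(3),f(u[1],104,.112).round(3))
t=[f(520,222,.036),f(731,220,.036),f(722,63,.036),f(520,66,.036)];T=np.mean(t,0)
print("tray",T.round(4),[np.round(x,3).tolist() for x in t])
t=[f(533,205,.006),f(707,205,.006),f(703,82,.006),f(536,84,.006)];print("floor",np.mean(t,0).round(4))
s=robot.read_state();R=Ro.from_rotvec(s["orientation"]).as_matrix();print(R.round(3))
E
```

```text
rack [0.4892 0.187 ] [[0.424, 0.359], [0.43, 0.013], [0.554, 0.013], [0.549, 0.363]]
yaw [0.94032512 0.94374872]
plate top mid [0.493  0.2889] [0.493 0.33 ] [0.494 0.248]
plate top mid [0.4948 0.1832] [0.495 0.224] [0.496 0.142]
plate top mid [0.4966 0.0734] [0.496 0.113] [0.498 0.034]
tray [ 0.4783 -0.1803] [[0.4, -0.08], [0.405, -0.281], [0.557, -0.279], [0.551, -0.082]]
floor [ 0.4815 -0.1824]
[[ 0.896  0.445  0.   ]
 [ 0.445 -0.896 -0.   ]
 [-0.     0.    -1.   ]]
```

```bash
cat >> h.py <<'E'
Y=np.radians(.94); RC=np.array([.490,.184,0.]); RZ=Ro.from_euler("z",Y)
def row(T,N,S=None):
    """constant row that goes from pose S to pose T in N rows"""
    if S is None:
        s=robot.read_state(); S=(s["tool_pos"],Ro.from_rotvec(s["orientation"]))
    (p,R),(q,Q)=S,T; r=(R.inv()*Q).as_rotvec()/N
    M=sum(Ro.from_rotvec(k*r).as_matrix() for k in range(N))
    d=np.linalg.solve(M,R.inv().apply(np.array(q)-p))
    return np.round(np.r_[d/.03,np.degrees(r)/6],2).tolist()
def pinch(yb,side,up,out=0.,depth=.030):
    """TCP pose pinching a plate; yb plate y in rack frame, side +1 far -1 near; up back along tool, out off the slope"""
    s,c=np.sin(np.radians(20)),np.cos(np.radians(20))
    zt=np.array([side*s,0,-c]); n=np.array([side*c,0,s])
    P=np.array([side*.0045,yb,.112])+zt*(depth-up)+n*out
    return RC+RZ.apply(P), frame(RZ.apply(zt),RZ.apply([c,0,side*s]))
E
python3 - <<'E'
from h import *
yb=-.110; A=pinch(yb,1,.09);B=pinch(yb,1,0);C=pinch(yb,1,.09);D=pinch(yb,-1,.09,.002);E=pinch(yb,-1,.0,.002)
print(A[0],B[0]);print("start-A/24",row(A,24));print("C-D/8",row(D,8,C));print("D-E/1",row(E,4,D))
for b in (0,.11): print("E+90 -> next A", row(pinch(b,1,.09),8,D), row(pinch(b-.001,1,.09),8,pinch(b-.11,-1,.09,.002)))
E
```

```text
[0.47578554 0.07375197 0.16838156] [0.50656321 0.07425696 0.08380922]
start-A/24 [0.91, -0.24, 0.06, -0.12, 0.08, -0.44]
C-D/8 [-0.0, 0.13, 0.0, 0.83, 0.0, 0.0]
D-E/1 [-0.0, 0.0, 0.75, 0.0, 0.0, 0.0]
E+90 -> next A [0.46, -0.13, 0.01, -0.83, -0.0, 0.0] [0.45, -0.13, 0.01, -0.83, -0.0, 0.0]
E+90 -> next A [0.92, -0.13, 0.01, -0.83, -0.0, 0.0] [0.45, -0.13, 0.01, -0.83, -0.0, 0.0]
```

apply_moves(steps=[0.91, -0.24, 0.06, -0.12, 0.08, -0.44, 39, 0.91, -0.24, 0.06, -0.12, 0.08, -0.44, 39, 0.91, -0.24, 0.06, -0.12, 0.08, -0.44, 39, 0.91, -0.24, 0.06, -0.12, 0.08, -0.44, 39, 0.91, -0.24, 0.06, -0.12, 0.08, -0.44, 39, 0.91, -0.24, 0.06, -0.12, 0.08, -0.44, 39, 0.91, -0.24, 0.06, -0.12, 0.08, -0.44, 39, 0.91, -0.24, 0.06, -0.12, 0.08, -0.44, 39, 0.91, -0.24, 0.06, -0.12, 0.08, -0.44, 39, 0.91, -0.24, 0.06, -0.12, 0.08, -0.44, 39, 0.91, -0.24, 0.06, -0.12, 0.08, -0.44, 39, 0.91, -0.24, 0.06, -0.12, 0.08, -0.44, 39], grip_force=30)

```text
t: 1.9
tool_pos: [0.4573, -0.2603, 0.2015]
orientation: [2.631, 1.467, 0.198]
force: [-0.2, -0.5, 0.4]
opening: 0.0362
gripper_force: 0.0
```

apply_moves(steps=[0.91, -0.24, 0.06, -0.12, 0.08, -0.44, 39, 0.91, -0.24, 0.06, -0.12, 0.08, -0.44, 39, 0.91, -0.24, 0.06, -0.12, 0.08, -0.44, 39, 0.91, -0.24, 0.06, -0.12, 0.08, -0.44, 39, 0.91, -0.24, 0.06, -0.12, 0.08, -0.44, 39, 0.91, -0.24, 0.06, -0.12, 0.08, -0.44, 39, 0.91, -0.24, 0.06, -0.12, 0.08, -0.44, 39, 0.91, -0.24, 0.06, -0.12, 0.08, -0.44, 39, 0.91, -0.24, 0.06, -0.12, 0.08, -0.44, 39, 0.91, -0.24, 0.06, -0.12, 0.08, -0.44, 39, 0.91, -0.24, 0.06, -0.12, 0.08, -0.44, 39, 0.91, -0.24, 0.06, -0.12, 0.08, -0.44, 39])

```text
t: 2.9
tool_pos: [0.4768, 0.0733, 0.1731]
orientation: [2.029, 2.048, 0.367]
force: [0.0, -0.7, 0.6]
opening: 0.0361
gripper_force: 0.0
```

```bash
python3 - <<'E'
from h import *
im=eyes.read_camera("wrist"); cv2.imwrite("pics/w1.png",im[:,:,::-1])
s=robot.read_state();print(s["t"],s["tool_pos"],s["opening"])
print("to A",row(pinch(-.11,1,.09),1),"B/4",row(pinch(-.11,1,0),4))
for p in [(x,-.11+y,.112) for x in (-.0,.009) for y in (-.04,.04)]: print(pj("wrist",RC+RZ.apply(p)).round(0))
for P in eyes.place_of("wrist","plate_1")[:4]: print(P)
E
```

```text
2.95 [0.4752578  0.07692858 0.17171417] 0.03600064350230449
to A [-0.11, -0.02, 0.11, -0.05, -0.1, -0.04] B/4 [-0.03, -0.0, 0.78, -0.01, -0.03, -0.01]
[246. 249.]
[245. 160.]
[255. 247.]
[255. 159.]
{'xy': [248.7, 183.5], 'conf': 0.7}
{'xy': [242.4, 69.3], 'conf': 0.59}
```

View pics/w1.png

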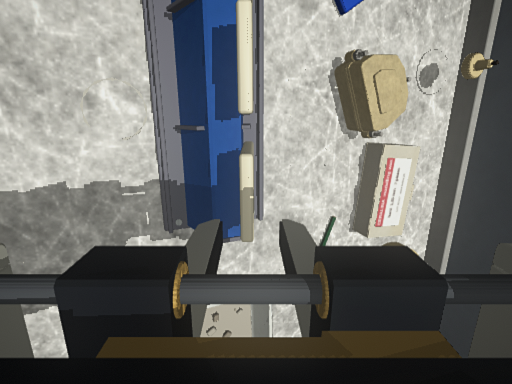

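The plate top edge is at columns 240–254, rows 153–241, centred between the fingers and matching the model to within about 3 mm. I'll descend and pinch it.

apply_moves(steps=[-0.03, 0, 0.78, -0.01, -0.03, -0.01, 39, -0.03, 0, 0.78, -0.01, -0.03, -0.01, 39, -0.03, 0, 0.78, -0.01, -0.03, -0.01, 39, -0.03, 0, 0.78, -0.01, -0.03, -0.01, 39, 0, 0, 0, 0, 0, 0, 39, 0, 0, 0, 0, 0, 0, 0, 0, 0, 0, 0, 0, 0, 0, 0, 0, 0, 0, 0, 0, 0, 0, 0, 0, 0, 0, 0, 0, 0, 0, 0, 0, 0, 0, 0])

```text
t: 3.83
tool_pos: [0.5094, 0.069, 0.0862]
orientation: [2.021, 2.04, 0.357]
force: [-0.0, -0.4, -0.9]
opening: 0.0118
gripper_force: 30.0
```

```bash
python3 - <<'E'
from h import *
s=robot.read_state();print(s["t"],s["tool_pos"],s["opening"],s["gripper_force"],s["force"])
print("B err",row(pinch(-.11,1,0),1))
E
```

```text
3.8333 [0.50937846 0.06904229 0.08618991] 0.011797586366488666 29.99902993440628 [-0.01278469 -0.35914531 -0.87450042]
B err [0.17, -0.11, 0.04, 0.01, 0.05, -0.06]
```

apply_moves(steps=[0, 0, -0.5, 0, 0, 0, 0, 0, 0, -0.9, 0, 0, 0, 0, 0, 0, -0.9, 0, 0, 0, 0, 0, 0, -0.7, 0, 0, 0, 0, 0, 0.13, 0, 0.83, 0, 0, 0, 0, 0.13, 0, 0.83, 0, 0, 0, 0, 0.13, 0, 0.83, 0, 0, 0, 0, 0.13, 0, 0.83, 0, 0, 0, 0, 0.13, 0, 0.83, 0, 0, 0, 0, 0.13, 0, 0.83, 0, 0, 0, 0, 0.13, 0, 0.83, 0, 0, 0, 0, 0.13, 0, 0.83, 0, 0, 0])

```text
t: 4.83
tool_pos: [0.5095, 0.0694, 0.1717]
orientation: [-2.025, -2.042, 0.363]
force: [-0.8, 0.3, -0.9]
opening: 0.0118
gripper_force: 30.0
```

```bash
sed -i 's/RC=np.array(\[.490/RC=np.array([.491/' h.py; python3 - <<'E'
from h import *
im=eyes.read_camera("scene"); im2=eyes.read_camera("top")
cv2.imwrite("pics/s2.png",np.hstack([cv2.resize(im[:,:,::-1][80:280,60:300],(400,333)),cv2.resize(im2[:,:,::-1][130:260,130:300],(400,333))]))
s=robot.read_state();print(s["t"],s["tool_pos"],s["opening"],s["gripper_force"],s["force"],s["q"])
print("D",row(pinch(-.115,-1,.09,.003),1),"E/5",row(pinch(-.115,-1,.001,.003),5))
E
```

```text
4.9333 [0.50827301 0.0690899  0.16611401] 0.012063853139778197 29.9991112947464 [-0.23496707 -0.0080848  -2.66071525] [0.03158156 0.29288098 1.44314557 0.00487468 1.76309238 0.02394912]
D [0.0, -0.11, -0.08, -0.08, 0.01, -0.08] E/5 [0.0, -0.02, 0.58, -0.02, 0.0, -0.02]
```

View pics/s2.png

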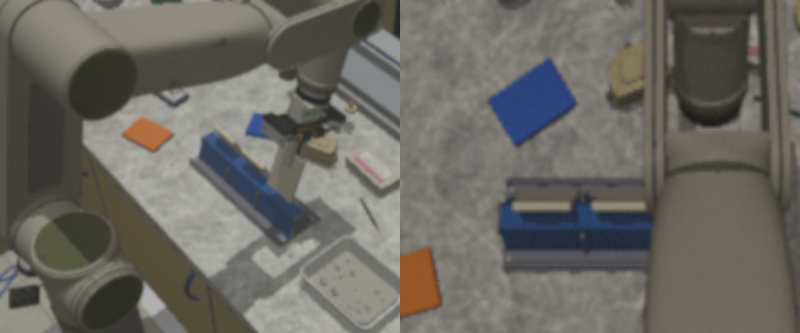

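The plate is held over the rack with its lower end swung to the near side. I'll lower it.

apply_moves(steps=[0, -0.11, 0, -0.08, 0, -0.08, 0, 0, 0, 0.56, 0, 0, 0, 0, 0, 0, 0.8, 0, 0, 0, 0, 0, 0, 0.7, 0, 0, 0, 0, 0, 0, 0.5, 0, 0, 0, 0, 0, 0, 0.3, 0, 0, 0, 0, 0, 0, 0, 0, 0, 0, 0])

```text
t: 5.52
tool_pos: [0.4753, 0.0689, 0.0909]
orientation: [-2.022, -2.057, 0.351]
force: [-0.3, 1.1, -1.6]
opening: 0.0118
gripper_force: 30.0
```

```bash
python3 - <<'E'
from h import *
s=robot.read_state();print(s["t"],s["tool_pos"],s["opening"],s["gripper_force"],s["force"],s["wrist_torque"])
print("E",row(pinch(-.115,-1,.001,.003),1))
print("next: D->A/8",row(pinch(0,1,.09),8,pinch(-.115,-1,.09,.003)))
E
```

```text
5.5167 [0.4752814  0.06892813 0.09090911] 0.011845594000814317 29.99946892261505 [-0.31864758  1.06500745 -1.57158252] [-0.03908969 -0.28688886 -0.0043031 ]
E [-0.01, 0.07, 0.16, 0.11, 0.01, 0.01]
next: D->A/8 [0.48, -0.12, 0.01, -0.83, -0.0, 0.0]
```

apply_moves(steps=[0, 0.05, 0.1, 0.08, 0, 0, 0, 0, 0, 0.06, 0, 0, 0, 0, 0, 0, 0, 0, 0, 0, 0])

```text
t: 5.77
tool_pos: [0.4772, 0.0688, 0.0868]
orientation: [-2.018, -2.052, 0.359]
force: [-2.2, -0.4, 1.4]
opening: 0.0117
gripper_force: 30.0
```

The bottom is touching, so I'll release, retreat and swing to the middle plate.

apply_moves(steps=[0, 0, 0, 0, 0, 0, 20, 0, 0, 0, 0, 0, 0, 39, 0, 0, 0, 0, 0, 0, 39, 0, 0, -0.7, 0, 0, 0, 39, 0, 0, -1, 0, 0, 0, 39, 0, 0, -1, 0, 0, 0, 39, 0, 0, -0.3, 0, 0, 0, 39, 0, 0, 0, 0, 0, 0, 39])

```text
t: 6.43
tool_pos: [0.5101, 0.0694, 0.1735]
orientation: [-2.021, -2.055, 0.354]
force: [-0.1, 0.1, -0.5]
opening: 0.0362
gripper_force: 0.0
```

```bash
python3 - <<'E'
from h import *
im=eyes.read_camera("wrist"); cv2.imwrite("pics/w3.png",im[:,:,::-1])
print([(d["xy"],d["conf"]) for d in eyes.place_of("wrist","red_mark")])
print("A/8",row(pinch(0,1,.09),8))
s=robot.read_state();print(s["t"])
E
```

```text
[([290.2, 61.4], 0.85)]
A/8 [0.48, -0.13, 0.01, -0.83, 0.0, 0.0]
6.5333
```

View pics/w3.png

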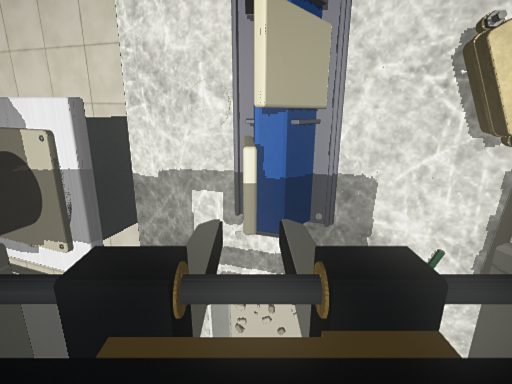

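The first plate now leans on the near slope (edge at columns 243–257, rows 145–235). The "red mark" hit at (290,61) falls on the middle plate's plain front, so it's false. Next is the middle plate.

apply_moves(steps=[0.48, -0.13, 0.01, -0.83, 0, 0, 39, 0.48, -0.13, 0.01, -0.83, 0, 0, 39, 0.48, -0.13, 0.01, -0.83, 0, 0, 39, 0.48, -0.13, 0.01, -0.83, 0, 0, 39, 0.48, -0.13, 0.01, -0.83, 0, 0, 39, 0.48, -0.13, 0.01, -0.83, 0, 0, 39, 0.48, -0.13, 0.01, -0.83, 0, 0, 39, 0.48, -0.13, 0.01, -0.83, 0, 0, 39, 0, 0, 0, 0, 0, 0, 39, 0, 0, 0, 0, 0, 0, 39])

```text
t: 7.37
tool_pos: [0.4719, 0.1842, 0.1663]
orientation: [2.015, 2.056, 0.355]
force: [0.8, -0.3, 0.6]
opening: 0.036
gripper_force: 0.0
```

```bash
python3 - <<'E'
from h import *
s=robot.read_state();print(s["t"],s["tool_pos"])
print("B/5",row(pinch(0,1,0),5))
E
```

```text
7.3667 [0.47190452 0.18424407 0.16631304]
B/5 [-0.0, 0.03, 0.59, -0.01, 0.0, 0.01]
```

apply_moves(steps=[0, 0.15, 0.3, 0, 0, 0, 39, 0, 0, 0.9, 0, 0, 0, 39, 0, 0, 0.9, 0, 0, 0, 39, 0, 0, 0.85, 0, 0, 0, 39, 0, 0, 0, 0, 0, 0, 39, 0, 0, 0, 0, 0, 0, 0, 0, 0, 0, 0, 0, 0, 0, 0, 0, 0, 0, 0, 0, 0, 0, 0, 0, 0, 0, 0, 0])

```text
t: 8.12
tool_pos: [0.5103, 0.1849, 0.0897]
orientation: [2.015, 2.049, 0.363]
force: [0.0, 0.6, -0.4]
opening: 0.014
gripper_force: 0.1
```

apply_moves(steps=[0, 0, -0.5, 0, 0, 0, 0, 0, 0, -0.9, 0, 0, 0, 0, 0, 0, -0.9, 0, 0, 0, 0, 0, 0, -0.7, 0, 0, 0, 0, 0, 0.13, 0, 0.83, 0, 0, 0, 0, 0.13, 0, 0.83, 0, 0, 0, 0, 0.13, 0, 0.83, 0, 0, 0, 0, 0.13, 0, 0.83, 0, 0, 0, 0, 0.13, 0, 0.83, 0, 0, 0, 0, 0.13, 0, 0.83, 0, 0, 0, 0, 0.13, 0, 0.83, 0, 0, 0, 0, 0.13, 0, 0.83, 0, 0, 0])

```text
t: 9.12
tool_pos: [0.5102, 0.1849, 0.1755]
orientation: [-2.016, -2.051, 0.36]
force: [0.5, 0.4, -1.2]
opening: 0.0116
gripper_force: 30.0
```

apply_moves(steps=[0, 0, 0, 0, 0, 0, 0, 0, 0, 0, 0, 0, 0, 0])

```text
t: 9.28
tool_pos: [0.5093, 0.1844, 0.1719]
orientation: [-2.017, -2.049, 0.363]
force: [-1.2, 0.0, -1.1]
opening: 0.0118
gripper_force: 30.0
```

```bash
python3 - <<'E'
from h import *
s=robot.read_state();print(s["t"],s["tool_pos"])
print("D",row(pinch(0,-1,.09,.003),1),"E/5",row(pinch(0,-1,.001,.003),5))
E
```

```text
9.2833 [0.5092861  0.184387   0.17187488]
D [-0.0, -0.13, 0.14, -0.0, 0.01, -0.01] E/5 [-0.0, -0.03, 0.62, -0.0, 0.0, -0.0]
```

apply_moves(steps=[0, -0.13, 0, 0, 0, 0, 0, 0, 0, 0.5, 0, 0, 0, 0, 0, 0, 0.8, 0, 0, 0, 0, 0, 0, 0.7, 0, 0, 0, 0, 0, 0, 0.45, 0, 0, 0, 0, 0, 0, 0.25, 0, 0, 0, 0, 0, 0, 0, 0, 0, 0, 0, 0, 0, 0, 0, 0, 0, 0])

```text
t: 9.95
tool_pos: [0.4781, 0.1843, 0.1002]
orientation: [-2.018, -2.052, 0.358]
force: [0.5, -0.1, -1.7]
opening: 0.0119
gripper_force: 30.0
```

```bash
python3 - <<'E'
from h import *
s=robot.read_state();print(s["t"],s["tool_pos"],s["force"])
print("E",row(pinch(0,-1,.001,.003),1))
E
```

```text
9.95 [0.47809813 0.18431374 0.10022144] [ 0.53807153 -0.07492573 -1.7250952 ]
E [-0.02, 0.03, 0.5, 0.04, 0.0, 0.0]
```

apply_moves(steps=[0, 0.02, 0.2, 0.02, 0, 0, 0, 0, 0, 0.08, 0, 0, 0, 0, 0, 0, 0, 0, 0, 0, 0])

```text
t: 10.2
tool_pos: [0.4756, 0.184, 0.0906]
orientation: [-2.016, -2.05, 0.362]
force: [0.0, 0.1, -0.9]
opening: 0.0117
gripper_force: 30.0
```

apply_moves(steps=[0, 0, 0.08, 0, 0, 0, 0, 0, 0, 0.04, 0, 0, 0, 0, 0, 0, 0, 0, 0, 0, 0])

```text
t: 10.45
tool_pos: [0.4752, 0.1841, 0.0883]
orientation: [-2.017, -2.05, 0.36]
force: [1.3, -0.8, 4.6]
opening: 0.0118
gripper_force: 30.0
```

Contact (4.6 N upward). Release, retreat, and go on to the third plate.

apply_moves(steps=[0, 0, 0, 0, 0, 0, 20, 0, 0, 0, 0, 0, 0, 39, 0, 0, 0, 0, 0, 0, 39, 0, 0, -0.7, 0, 0, 0, 39, 0, 0, -1, 0, 0, 0, 39, 0, 0, -1, 0, 0, 0, 39, 0, 0, -0.3, 0, 0, 0, 39, 0, 0, 0, 0, 0, 0, 39])

```text
t: 11.12
tool_pos: [0.5075, 0.1849, 0.1747]
orientation: [-2.019, -2.052, 0.356]
force: [1.2, 0.5, -0.5]
opening: 0.0365
gripper_force: 0.0
```

```bash
python3 - <<'E'
from h import *
im=eyes.read_camera("wrist"); cv2.imwrite("pics/w4.png",im[:,:,::-1])
print("A/8",row(pinch(.108,1,.09),8))
s=robot.read_state();print(s["t"],s["tool_pos"])
E
```

```text
A/8 [0.45, -0.13, 0.02, -0.83, 0.0, 0.0]
11.1667 [0.50597573 0.1846812  0.17251595]
```

View pics/w4.png

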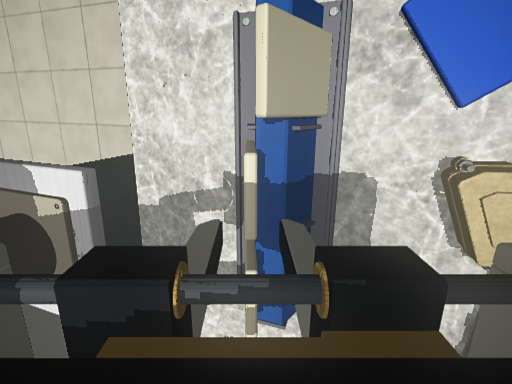

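Two plates now lean on the near slope (edge column about 250, rows 143–335). The third is at (293,58).

apply_moves(steps=[0.45, -0.13, 0.02, -0.83, 0, 0, 39, 0.45, -0.13, 0.02, -0.83, 0, 0, 39, 0.45, -0.13, 0.02, -0.83, 0, 0, 39, 0.45, -0.13, 0.02, -0.83, 0, 0, 39, 0.45, -0.13, 0.02, -0.83, 0, 0, 39, 0.45, -0.13, 0.02, -0.83, 0, 0, 39, 0.45, -0.13, 0.02, -0.83, 0, 0, 39, 0.45, -0.13, 0.02, -0.83, 0, 0, 39, 0, 0, 0, 0, 0, 0, 39, 0, 0, 0, 0, 0, 0, 39])

```text
t: 12.0
tool_pos: [0.4696, 0.2919, 0.1655]
orientation: [2.015, 2.057, 0.352]
force: [0.4, -0.8, -0.5]
opening: 0.0361
gripper_force: 0.0
```

```bash
python3 - <<'E'
from h import *
s=robot.read_state();print(s["t"],s["tool_pos"])
print("B/1",row(pinch(.108,1,0),1))
E
```

```text
12.0 [0.46955652 0.29186456 0.16548452]
B/1 [-0.0, 0.17, 2.95, -0.07, 0.01, 0.04]
```

apply_moves(steps=[0, 0.17, 0.3, -0.07, 0, 0, 39, 0, 0, 0.9, 0, 0, 0, 39, 0, 0, 0.9, 0, 0, 0, 39, 0, 0, 0.85, 0, 0, 0, 39, 0, 0, 0, 0, 0, 0, 39, 0, 0, 0, 0, 0, 0, 0, 0, 0, 0, 0, 0, 0, 0, 0, 0, 0, 0, 0, 0, 0, 0, 0, 0, 0, 0, 0, 0, 0, 0, 0, 0, 0, 0, 0])

```text
t: 12.83
tool_pos: [0.5077, 0.293, 0.0884]
orientation: [2.014, 2.047, 0.366]
force: [-5.8, 0.4, 1.9]
opening: 0.0117
gripper_force: 29.9
```

apply_moves(steps=[0, 0, -0.5, 0, 0, 0, 0, 0, 0, -0.9, 0, 0, 0, 0, 0, 0, -0.9, 0, 0, 0, 0, 0, 0, -0.7, 0, 0, 0, 0, 0, 0.13, 0, 0.83, 0, 0, 0, 0, 0.13, 0, 0.83, 0, 0, 0, 0, 0.13, 0, 0.83, 0, 0, 0, 0, 0.13, 0, 0.83, 0, 0, 0, 0, 0.13, 0, 0.83, 0, 0, 0, 0, 0.13, 0, 0.83, 0, 0, 0, 0, 0.13, 0, 0.83, 0, 0, 0, 0, 0.13, 0, 0.83, 0, 0, 0])

```text
t: 13.83
tool_pos: [0.5082, 0.293, 0.1747]
orientation: [-2.018, -2.054, 0.355]
force: [0.9, 0.4, -1.3]
opening: 0.0119
gripper_force: 30.0
```

apply_moves(steps=[0, 0, 0, 0, 0, 0, 0, 0, 0, 0, 0, 0, 0, 0])

```text
t: 14.0
tool_pos: [0.5075, 0.2922, 0.1708]
orientation: [-2.021, -2.052, 0.359]
force: [-0.9, 0.2, -1.1]
opening: 0.0121
gripper_force: 30.0
```

```bash
python3 - <<'E'
from h import *
s=robot.read_state();print(s["t"],s["tool_pos"])
print("E/1",row(pinch(.108,-1,.001,.003),1))
E
```

```text
14.0 [0.50752507 0.29215084 0.17079297]
E/1 [0.01, -0.16, 3.07, 0.05, 0.02, -0.01]
```

apply_moves(steps=[0, -0.15, 0, 0.04, 0, 0, 0, 0, 0, 0.5, 0, 0, 0, 0, 0, 0, 0.8, 0, 0, 0, 0, 0, 0, 0.7, 0, 0, 0, 0, 0, 0, 0.5, 0, 0, 0, 0, 0, 0, 0.25, 0, 0, 0, 0, 0, 0, 0.1, 0, 0, 0, 0, 0, 0, 0, 0, 0, 0, 0, 0, 0, 0, 0, 0, 0, 0])

```text
t: 14.75
tool_pos: [0.4748, 0.2926, 0.0962]
orientation: [-2.019, -2.054, 0.355]
force: [0.4, 0.4, -1.7]
opening: 0.0119
gripper_force: 30.0
```

apply_moves(steps=[0, 0, 0.08, 0, 0, 0, 0, 0, 0, 0.04, 0, 0, 0, 0, 0, 0, 0, 0, 0, 0, 0])

```text
t: 15.0
tool_pos: [0.4731, 0.2921, 0.0911]
orientation: [-2.018, -2.052, 0.358]
force: [-0.2, -0.4, -1.3]
opening: 0.0116
gripper_force: 30.0
```

```bash
python3 - <<'E'
from h import *
s=robot.read_state();print(s["t"],s["tool_pos"])
print("E/1",row(pinch(.108,-1,.001,.003),1))
E
```

```text
15.0 [0.47309232 0.2920631  0.09108907]
E/1 [-0.01, 0.03, 0.18, 0.03, 0.0, 0.0]
```

apply_moves(steps=[0, 0.02, 0.07, 0.03, 0, 0, 0, 0, 0, 0.03, 0, 0, 0, 0, 0, 0, 0, 0, 0, 0, 0])

```text
t: 15.25
tool_pos: [0.4726, 0.292, 0.0878]
orientation: [-2.016, -2.049, 0.362]
force: [-0.2, 0.4, -1.1]
opening: 0.0121
gripper_force: 30.0
```

apply_moves(steps=[0, 0.02, 0.07, 0, 0, 0, 0, 0, 0, 0.02, 0, 0, 0, 0, 0, 0, 0, 0, 0, 0, 0])

```text
t: 15.5
tool_pos: [0.473, 0.2921, 0.0874]
orientation: [-2.017, -2.05, 0.36]
force: [-0.9, -2.1, 14.0]
opening: 0.0116
gripper_force: 30.0
```

Contact is firm, so I'll release and retreat. Then a look at the backs with the tool pitched toward the near slope.

apply_moves(steps=[0, 0, -0.05, 0, 0, 0, 0, 0, 0, 0, 0, 0, 0, 20, 0, 0, 0, 0, 0, 0, 39, 0, 0, 0, 0, 0, 0, 39, 0, 0, -0.7, 0, 0, 0, 39, 0, 0, -1, 0, 0, 0, 39, 0, 0, -1, 0, 0, 0, 39, 0, 0, -0.8, 0, 0, 0, 39, 0, 0, 0, 0, 0, 0, 39])

```text
t: 16.25
tool_pos: [0.5119, 0.2935, 0.1906]
orientation: [-2.019, -2.053, 0.351]
force: [1.0, 0.7, 0.4]
opening: 0.0359
gripper_force: 0.0
```

```bash
cat >> h.py <<'E'
def tool(p): # side grasp: y along -Y of the rack, pitched forward p degrees
    p=np.radians(p); return frame(RZ.apply([np.sin(p),0,-np.cos(p)]),RZ.apply([0,-1,0]))
E
python3 - <<'E'
from h import *
s=robot.read_state();print(s["t"],s["tool_pos"])
print("obs/16",row((np.array([.40,.20,.23]),tool(45)),16))
E
```

```text
16.25 [0.51189107 0.29345113 0.19064988]
obs/16 [-0.31, -0.06, -0.19, -0.52, 0.52, 0.83]
```

apply_moves(steps=[-0.31, -0.06, -0.19, -0.52, 0.52, 0.83, 96, -0.31, -0.06, -0.19, -0.52, 0.52, 0.83, 96, -0.31, -0.06, -0.19, -0.52, 0.52, 0.83, 96, -0.31, -0.06, -0.19, -0.52, 0.52, 0.83, 96, -0.31, -0.06, -0.19, -0.52, 0.52, 0.83, 96, -0.31, -0.06, -0.19, -0.52, 0.52, 0.83, 96, -0.31, -0.06, -0.19, -0.52, 0.52, 0.83, 96, -0.31, -0.06, -0.19, -0.52, 0.52, 0.83, 96])

```text
t: 16.92
tool_pos: [0.4781, 0.2217, 0.2228]
orientation: [-2.725, -1.186, -0.429]
force: [-0.1, -0.8, 0.7]
opening: 0.085
gripper_force: 0.0
```

apply_moves(steps=[-0.31, -0.06, -0.19, -0.52, 0.52, 0.83, 96, -0.31, -0.06, -0.19, -0.52, 0.52, 0.83, 96, -0.31, -0.06, -0.19, -0.52, 0.52, 0.83, 96, -0.31, -0.06, -0.19, -0.52, 0.52, 0.83, 96, -0.31, -0.06, -0.19, -0.52, 0.52, 0.83, 96, -0.31, -0.06, -0.19, -0.52, 0.52, 0.83, 96, -0.31, -0.06, -0.19, -0.52, 0.52, 0.83, 96, -0.31, -0.06, -0.19, -0.52, 0.52, 0.83, 96, 0, 0, 0, 0, 0, 0, 96])

```text
t: 17.67
tool_pos: [0.4256, 0.2134, 0.2214]
orientation: [-2.953, -0.177, -1.054]
force: [-0.8, 1.0, -0.6]
opening: 0.089
gripper_force: 0.0
```

```bash
python3 - <<'E'
from h import *
im=eyes.read_camera("wrist"); cv2.imwrite("pics/w5.png",im[:,:,::-1])
print([(d["xy"],d["conf"]) for d in eyes.place_of("wrist","red_mark")])
for b in (-.11,0,.11): print([pj("wrist",RC+RZ.apply((-.023-.0056+dz*.342,b+dy,.062-.002+dz*.94))).round().tolist() for dz in(0,.055) for dy in (-.04,0,.04)])
s=robot.read_state();print(s["t"],s["tool_pos"],s["q"],row((np.array([.40,.20,.23]),tool(45)),1))
E
```

```text
[([272.1, 239.7], 0.61)]
[[394.0, 254.0], [362.0, 251.0], [329.0, 247.0], [417.0, 228.0], [380.0, 224.0], [343.0, 220.0]]
[[305.0, 245.0], [272.0, 241.0], [240.0, 237.0], [316.0, 217.0], [279.0, 213.0], [242.0, 209.0]]
[[215.0, 235.0], [183.0, 231.0], [150.0, 228.0], [214.0, 206.0], [178.0, 202.0], [141.0, 198.0]]
17.7667 [0.42667055 0.21311227 0.22287236] [ 0.6188444  -0.89176943  2.41314642 -0.39218763  1.04968135  2.15634813] [-0.58, 0.34, -0.76, -0.35, 0.97, 0.96]
```

View pics/w5.png

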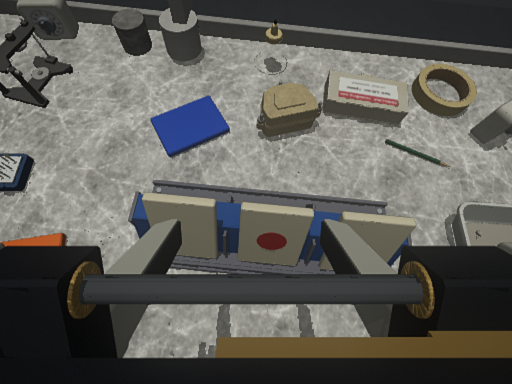

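All three plates lean on the near slope, and the red mark is on the middle plate at (271,241). That's the listed target, and the outer two at (180,225) and (380,240) are plain. Joint 2 sits at its limit here, so I'll fit a quick kinematic model to choose a reachable grasp pitch.

```bash
cat >> h.py <<'E'
from scipy.optimize import least_squares
def fkw(x,q): # wrist centre in arm plane
    a,h,L2,L3,d,o=x; e=q[1]+q[2]
    return np.array([a+L2*np.sin(q[1])+L3*np.sin(e)+o*np.cos(e), h+L2*np.cos(q[1])+L3*np.cos(e)-o*np.sin(e)])
def wr(d,p,z,q1): w_=np.array(p)-d*np.array(z); return np.array([w_[:2]@[np.cos(q1),np.sin(q1)],w_[2]])
E
cat > fit.py <<'E'
from h import *
s=robot.read_state(); 
D=[((-1.19541,.13115,1.48927),(.2666,-.53688,.2176),(0,0,-1)),
 ((.03158,.29288,1.44315),(.50827,.06909,.16611),Ro.from_rotvec([-2.022,-2.05,.358]).apply([0,0,1])),
 (s["q"],s["tool_pos"],Ro.from_rotvec(s["orientation"]).apply([0,0,1]))]
f=lambda x:np.r_[np.concatenate([fkw(x,q)-wr(x[4],p,z,q[0]) for q,p,z in D])*100,(x-[.1,.4,.45,.45,.25,0])*.3]
r=least_squares(f,[.1,.4,.45,.45,.25,0.]);x=r.x;print(x.round(3),(r.fun[:6]*10).round(1),"mm")
def chk(n,pos,R):
    z=R.apply([0,0,1]); w_=np.array(pos)-x[4]*z; q1=np.arctan2(w_[1],w_[0]); t=wr(x[4],pos,z,q1)
    g=least_squares(lambda v:fkw(x,(0,v[0],v[1]))-t,[.2,1.5]); print(n,"q2,q3",g.x.round(2),"err",abs(g.fun).max().round(3))
def side(yb,p,up=0.,a=.033,e=.008):
    u=np.array([np.sin(np.radians(20)),0,np.cos(np.radians(20))]); R=tool(p)
    return RC+RZ.apply(np.array([-.023,yb,.062])+u*(a+up))+R.apply([0,0,e]),R
if __name__=="__main__":
    for p in (30,40,45,50,60):
        chk(p,*side(0,p)); chk((p,"up60"),*side(0,p,.06)); 
E
python3 fit.py
```

```text
[0.006 0.319 0.379 0.545 0.397 0.053] [-0.  0.  0.  0.  0. -0.] mm
30 q2,q3 [-0.45  2.36] err 0.0
(30, 'up60') q2,q3 [-0.47  2.26] err 0.0
40 q2,q3 [-0.57  2.51] err 0.0
(40, 'up60') q2,q3 [-0.6   2.42] err 0.0
45 q2,q3 [-0.6   2.58] err 0.0
(45, 'up60') q2,q3 [-0.65  2.49] err 0.0
50 q2,q3 [-0.62  2.64] err 0.0
(50, 'up60') q2,q3 [-0.69  2.56] err 0.0
60 q2,q3 [-0.53  2.72] err 0.0
(60, 'up60') q2,q3 [-0.7   2.68] err 0.0
```

```bash
python3 - <<'E'
from fit import *
P=side(0,36,.08,.028,.006); G=side(0,36,0,.028,.006)
chk("P",*P);chk("G",*G);print(P[0],G[0],"cur pitch",np.degrees(np.arcsin(D[2][2][0])))
print("pre/6",row(P,6),"down/6",row(G,6,P))
E
```

```text
[0.006 0.319 0.379 0.545 0.397 0.053] [-0.  0.  0.  0.  0. -0.] mm
P q2,q3 [-0.56  2.33] err 0.0
G q2,q3 [-0.53  2.46] err 0.0
[0.50846254 0.18428652 0.1586327 ] [0.48110461 0.18383764 0.08345729] cur pitch 39.01782963318197
pre/6 [0.13, 0.19, 0.56, -0.05, -0.09, 0.16] down/6 [-0.37, 0.0, 0.25, 0.0, 0.0, 0.0]
```

apply_moves(steps=[0.13, 0.19, 0.56, -0.05, -0.09, 0.16, 96, 0.13, 0.19, 0.56, -0.05, -0.09, 0.16, 96, 0.13, 0.19, 0.56, -0.05, -0.09, 0.16, 96, 0.13, 0.19, 0.56, -0.05, -0.09, 0.16, 96, 0.13, 0.19, 0.56, -0.05, -0.09, 0.16, 96, 0.13, 0.19, 0.56, -0.05, -0.09, 0.16, 96, 0, 0, 0, 0, 0, 0, 96, 0, 0, 0, 0, 0, 0, 96])

```text
t: 18.43
tool_pos: [0.5108, 0.18, 0.1589]
orientation: [2.988, 0.015, 0.969]
force: [-1.3, -0.0, -0.6]
opening: 0.0892
gripper_force: 0.0
```

```bash
python3 - <<'E'
from fit import *
P=side(0,36,.08,.028,.006); G=side(0,36,0,.028,.006); chk("G",*G)
print(s["t"],s["tool_pos"],"err P",row(P,1),"G/6",row(G,6),s["opening"])
E
```

```text
[0.009 0.412 0.316 0.555 0.335 0.144] [-0.1  0.2  0.2 -1.3 -0.1  1.1] mm
G q2,q3 [-0.43  2.39] err 0.0
18.4333 [0.51075317 0.17997192 0.15885361] err P [-0.06, -0.14, -0.04, 0.07, 0.01, -0.04] G/6 [-0.38, -0.02, 0.24, 0.01, 0.0, -0.01] 0.08916203520620335
```

apply_moves(steps=[0, -0.14, 0, 0.05, 0, -0.03, 96, -0.38, 0, 0.24, 0, 0, 0, 96, -0.38, 0, 0.24, 0, 0, 0, 96, -0.38, 0, 0.24, 0, 0, 0, 96, -0.38, 0, 0.24, 0, 0, 0, 96, -0.38, 0, 0.24, 0, 0, 0, 96, -0.38, 0, 0.24, 0, 0, 0, 96, 0, 0, 0, 0, 0, 0, 96, 0, 0, 0, 0, 0, 0, 96], grip_force=45)

```text
t: 19.18
tool_pos: [0.4791, 0.1855, 0.0827]
orientation: [-2.984, -0.025, -0.968]
force: [-0.1, 0.3, 0.7]
opening: 0.0891
gripper_force: 0.0
```

```bash
python3 - <<'E'
from fit import *
G=side(0,36,0,.028,.006)
print(s["t"],s["tool_pos"],s["force"],"G",row(G,1),s["q"].round(2))
im=eyes.read_camera("wrist"); cv2.imwrite("pics/w6.png",im[:,:,::-1])
E
```

```text
[-0.013  0.218  0.483  0.547  0.47  -0.019] [-0.   0.2  0.  -0.3 -0.   0.1] mm
19.1833 [0.47906632 0.18551953 0.08271643] [-0.06855254  0.25788531  0.66965976] G [0.07, 0.06, 0.02, 0.0, 0.01, 0.0] [ 0.45 -0.53  2.45 -0.41  0.68  2.25]
```

View pics/w6.png

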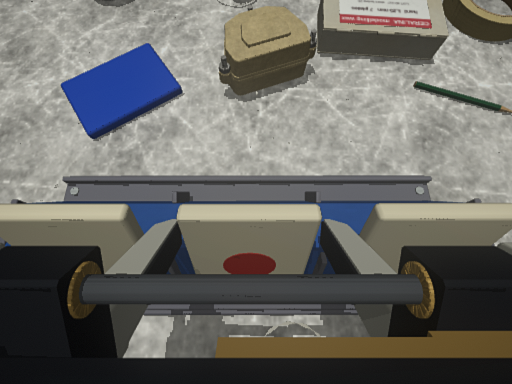

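The fingers straddle the marked plate (177–322) in the gaps between its neighbours. I'll grip it and draw it up along the slope, slightly away from it.

apply_moves(steps=[0.05, 0.03, 0.03, 0, 0, 0, 96, 0, 0, 0, 0, 0, 0, 0, 0, 0, 0, 0, 0, 0, 0, 0, 0, 0, 0, 0, 0, 0, 0, 0, 0, 0, 0, 0, 0])

```text
t: 19.65
tool_pos: [0.483, 0.1851, 0.0858]
orientation: [-2.981, -0.022, -0.973]
force: [1.0, -0.1, 2.8]
opening: 0.0795
gripper_force: 45.0
```

```bash
python3 - <<'E'
from h import *
s=robot.read_state();print(s["t"],s["tool_pos"],s["opening"],s["gripper_force"],s["force"],s["wrist_torque"])
E
```

```text
19.65 [0.482967   0.18505941 0.08579743] 0.07949849853489109 44.978376030921936 [ 0.96650809 -0.11846883  2.83711145] [-0.03825238 -0.13442615  0.006008  ]
```

apply_moves(steps=[0.15, 0, -0.13, 0, 0, 0, 0, 0.36, 0, -0.27, 0, 0, 0, 0, 0.36, 0, -0.27, 0, 0, 0, 0, 0.38, 0, -0.25, 0, 0, 0, 0, 0.38, 0, -0.25, 0, 0, 0, 0, 0.38, 0, -0.25, 0, 0, 0, 0, 0.38, 0, -0.25, 0, 0, 0, 0, 0.38, 0, -0.25, 0, 0, 0, 0, 0, 0, 0, 0, 0, 0, 0])

```text
t: 20.4
tool_pos: [0.5179, 0.1859, 0.1849]
orientation: [-2.978, -0.021, -0.978]
force: [0.5, 0.3, -1.1]
opening: 0.0795
gripper_force: 45.0
```

```bash
cat > lay.py <<'E'
from h import *
TC=np.array([.480,-.1815]); TY=np.radians(1.5)
def lay(p,h,dx=0.,dy=0.,a=.028,e=.006):
    """plate flat, mid-plane at height h over tray centre"""
    z=Ro.from_euler("z",TY); q=np.radians(p)
    zt=np.array([np.sin(q),0,-np.cos(q)]); R=frame(z.apply(zt),z.apply([0,-1,0]))
    return np.r_[TC,h]+z.apply(np.array([a+dx,dy,0])+zt*e),R
E
python3 - <<'E'
from lay import *
s=robot.read_state();print(s["t"],s["tool_pos"],s["opening"],s["q"].round(2))
im=eyes.read_camera("wrist"); cv2.imwrite("pics/w7.png",im[:,:,::-1])
T=lay(-34,.13);print(T[0]);print("/20",row(T,20))
E
```

```text
20.4 [0.51789722 0.18588941 0.18492679] 0.07952262023270053 [ 0.4  -0.56  2.28 -0.3   0.85  2.09]
[ 0.5046364  -0.18085487  0.12502577]
/20 [-0.04, 0.61, 0.1, -0.0, -0.59, -0.01]
```

View pics/w7.png

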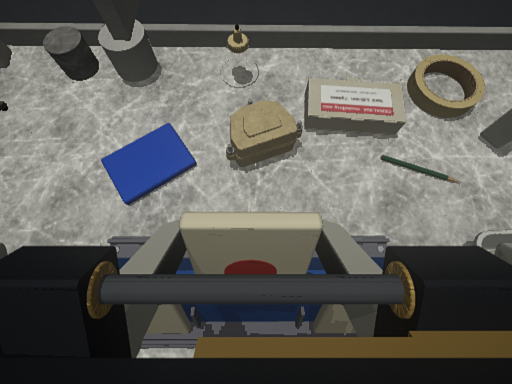

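The marked plate is in hand, mark at (250,270), top edge at rows 213–235. I've now viewed all 10 pictures, so I'll work from numbers only. First I'll fit the plate's in-hand angle from the pixels.

```bash
python3 - <<'E'
from fit import *
im=cv2.imread("pics/w7.png"); hsv=cv2.cvtColor(im,cv2.COLOR_BGR2HSV)
for r in range(204,276,2): print(r, im[r,248:254].mean(0).round().astype(int).tolist(), end=" | ")
p=s["tool_pos"];R=Ro.from_rotvec(s["orientation"])
def px(a,th,al,out,side=0.): # al along plate from centre, out from midplane toward back; th lean of plate up-dir from vertical
    t=np.radians(th); u=np.array([np.sin(t),0,np.cos(t)]); n=np.array([-np.cos(t),0,np.sin(t)])
    return pj("wrist",p-R.apply([0,0,.006])+RZ.apply(u*(al-a)+n*out))
print()
for th in (0,10,20,30,40): print(th,[px(.028,th,*k)[1].round(1) for k in ((.055,-.006),(.055,.006),(.018,.006))])
E
```

```text
[0.03  0.467 0.285 0.541 0.302 0.203] [-0.  -0.   0.  -0.2 -0.   0.2] mm
204 [166, 175, 176] | 206 [170, 179, 180] | 208 [165, 174, 175] | 210 [170, 179, 179] | 212 [122, 141, 145] | 214 [147, 173, 178] | 216 [148, 174, 180] | 218 [150, 176, 182] | 220 [151, 178, 184] | 222 [154, 180, 186] | 224 [152, 178, 184] | 226 [151, 177, 183] | 228 [96, 115, 118] | 230 [84, 99, 103] | 232 [86, 102, 106] | 234 [86, 102, 105] | 236 [85, 101, 105] | 238 [84, 100, 104] | 240 [84, 100, 104] | 242 [83, 100, 104] | 244 [83, 99, 103] | 246 [83, 99, 103] | 248 [82, 99, 103] | 250 [82, 98, 102] | 252 [82, 98, 102] | 254 [82, 98, 102] | 256 [81, 98, 102] | 258 [82, 99, 101] | 260 [37, 43, 102] | 262 [26, 29, 72] | 264 [27, 31, 80] | 266 [26, 30, 80] | 268 [26, 29, 79] | 270 [25, 28, 79] | 272 [24, 27, 80] | 274 [38, 38, 48] | 
0 [np.float64(214.5), np.float64(236.7), np.float64(247.9)]
10 [np.float64(207.2), np.float64(227.4), np.float64(250.2)]
20 [np.float64(201.0), np.float64(218.7), np.float64(252.1)]
30 [np.float64(196.3), np.float64(210.7), np.float64(253.6)]
40 [np.float64(193.1), np.float64(204.0), np.float64(254.5)]
```

```bash
python3 - <<'E'
from fit import *
im=cv2.imread("pics/w7.png").astype(int)
for r in (216,234): print(r,[(c,im[r,c].tolist()) for c in list(range(174,194,2))],[(c,im[r,c].tolist()) for c in list(range(312,330,2))])
p=s["tool_pos"];R=Ro.from_rotvec(s["orientation"])
def px(v,al,out,sy=0.):
    t=np.radians(v[1]*100); u=np.array([np.sin(t),0,np.cos(t)]); n=np.array([-np.cos(t),0,np.sin(t)])
    return pj("wrist",p-R.apply([0,0,v[2]])+RZ.apply(u*(al-v[0])+n*out+np.array([0,sy,0])))
f=lambda v:[px(v,.055,-.006)[1]-212,px(v,.055,.006)[1]-228,px(v,.018,.006)[1]-260,((px(v,.055,-.006,-.04)-px(v,.055,-.006,.04))[0]-(321-181))]
g=least_squares(f,[.03,.2,.006],x_scale=.01);print(g.x,np.round(g.fun,1),px(g.x,.055,-.006,-.04),px(g.x,.055,-.006,.04))
for th in (.15,.2,.25):
  g=least_squares(lambda v:f([v[0],th,v[1]])[:3],[.03,.006],x_scale=.01);print(th,g.x,np.round(g.fun,1))
E
```

```text
[0.03  0.467 0.285 0.541 0.302 0.203] [-0.  -0.   0.  -0.2 -0.   0.2] mm
216 [(174, [162, 170, 171]), (176, [147, 154, 154]), (178, [152, 158, 159]), (180, [130, 137, 138]), (182, [135, 159, 164]), (184, [149, 175, 180]), (186, [149, 174, 179]), (188, [148, 174, 179]), (190, [149, 173, 179]), (192, [149, 174, 180])] [(312, [148, 174, 180]), (314, [148, 174, 180]), (316, [149, 175, 180]), (318, [141, 166, 171]), (320, [119, 140, 144]), (322, [147, 154, 154]), (324, [158, 166, 166]), (326, [152, 161, 161]), (328, [151, 159, 160])]
234 [(174, [121, 131, 132]), (176, [81, 90, 90]), (178, [37, 40, 39]), (180, [33, 35, 35]), (182, [85, 100, 103]), (184, [85, 99, 103]), (186, [84, 100, 103]), (188, [84, 100, 103]), (190, [84, 100, 103]), (192, [84, 100, 104])] [(312, [86, 101, 104]), (314, [85, 100, 104]), (316, [86, 101, 105]), (318, [83, 98, 101]), (320, [45, 51, 52]), (322, [35, 38, 39]), (324, [68, 75, 75]), (326, [120, 131, 132]), (328, [119, 130, 131])]
[0.03566395 0.20077389 0.00909113] [-1.   0.8  0.2 -0.2] [319.99159135 210.85984889] [180.16330223 211.11172871]
0.15 [0.02952568 0.01421515] [-1.6  2.6 -1.3]
0.2 [0.03735006 0.00685489] [-0.6  0.9 -0.4]
0.25 [ 0.04444809 -0.00234895] [ 0.4 -0.6  0.2]
```

```bash
python3 - <<'E'
from lay import *
s=robot.read_state();R=Ro.from_rotvec(s["orientation"]);p=s["tool_pos"]
z=R.apply([0,0,1]);pc=np.degrees(np.arcsin(z[0]));print("pitch",pc)
M=(p+np.array([0,0,.06]),tool(pc-35)); T=lay(pc-66.5,.13,a=.036,e=.008); print(T[0],np.degrees(T[1].apply([0,0,1])))
print("M/6",row(M,6));print("T/14",row(T,14,M)); L=lay(pc-66.5,.03,a=.036,e=.008);print("L",row(L,5,T))
E
```

```text
pitch 36.249055519331876
[ 0.51195874 -0.18066313  0.12308938] [-28.85504729  -0.75559601 -49.49365283]
M/6 [0.12, -0.0, -0.31, -0.0, -0.97, -0.0]
T/14 [0.04, 0.87, 0.29, -0.0, -0.37, -0.01]
L [0.34, 0.0, 0.58, 0.0, 0.0, 0.0]
```

apply_moves(steps=[0.12, 0, -0.31, 0, -0.97, 0, 0, 0.12, 0, -0.31, 0, -0.97, 0, 0, 0.12, 0, -0.31, 0, -0.97, 0, 0, 0.12, 0, -0.31, 0, -0.97, 0, 0, 0.12, 0, -0.31, 0, -0.97, 0, 0, 0.12, 0, -0.31, 0, -0.97, 0, 0])

```text
t: 20.95
tool_pos: [0.515, 0.1853, 0.2397]
orientation: [-3.14, -0.025, -0.024]
force: [0.4, -0.7, -1.3]
opening: 0.0795
gripper_force: 45.0
```

apply_moves(steps=[0.04, 0.5, 0.1, 0, -0.37, -0.01, 0, 0.04, 0.87, 0.2, 0, -0.37, -0.01, 0, 0.04, 0.87, 0.3, 0, -0.37, -0.01, 0, 0.04, 0.87, 0.3, 0, -0.37, -0.01, 0, 0.04, 0.87, 0.3, 0, -0.37, -0.01, 0, 0.04, 0.87, 0.3, 0, -0.37, -0.01, 0, 0.04, 0.87, 0.3, 0, -0.37, -0.01, 0, 0.04, 0.87, 0.3, 0, -0.37, -0.01, 0, 0.04, 0.87, 0.3, 0, -0.37, -0.01, 0, 0.04, 0.87, 0.3, 0, -0.37, -0.01, 0, 0.04, 0.87, 0.3, 0, -0.37, -0.01, 0, 0.04, 0.87, 0.3, 0, -0.37, -0.01, 0])

```text
t: 21.95
tool_pos: [0.5143, -0.118, 0.1384]
orientation: [3.06, 0.043, -0.697]
force: [0.6, 1.0, -1.3]
opening: 0.0794
gripper_force: 45.0
```

apply_moves(steps=[0.04, 0.8, 0.3, 0, -0.37, -0.01, 0, 0.04, 0.7, 0.3, 0, -0.37, -0.01, 0, 0, 0, 0, 0, 0, 0, 0, 0, 0, 0, 0, 0, 0, 0])

```text
t: 22.28
tool_pos: [0.5091, -0.1623, 0.1201]
orientation: [3.032, 0.044, -0.816]
force: [0.3, 1.3, -1.4]
opening: 0.0794
gripper_force: 45.0
```

```bash
python3 - <<'E'
from lay import *
s=robot.read_state();R=Ro.from_rotvec(s["orientation"]);p=s["tool_pos"];print(s["t"],p,s["opening"])
T=lay(36.25-66.5,.13,a=.036,e=.008);print("T",row(T,1))
im=eyes.read_camera("wrist"); cv2.imwrite("pics/w8.png",im[:,:,::-1])
# in-hand lean: rows of top edge and mark
for r in range(190,280,4): print(r,im[r,248:254].mean(0).round().astype(int).tolist(),end="|")
im=eyes.read_camera("top");cv2.imwrite("pics/t8.png",im[:,:,::-1])
print([(d["xy"],d["conf"]) for d in eyes.place_of("top","tray")],[(d["xy"],d["conf"]) for d in eyes.place_of("top","red_mark")])
E
```

```text
22.2833 [ 0.50907863 -0.16234783  0.12010826] 0.0793823535377403
T [0.02, 0.61, -0.13, -0.04, -0.02, 0.04]
190 [81, 77, 67]|194 [98, 96, 85]|198 [92, 92, 86]|202 [92, 92, 86]|206 [92, 92, 86]|210 [94, 94, 88]|214 [90, 86, 72]|218 [92, 88, 74]|222 [94, 91, 76]|226 [124, 120, 101]|230 [130, 125, 105]|234 [218, 212, 182]|238 [133, 128, 106]|242 [134, 129, 108]|246 [218, 212, 182]|250 [215, 209, 179]|254 [215, 208, 179]|258 [217, 215, 184]|262 [179, 55, 48]|266 [178, 56, 49]|270 [177, 55, 48]|274 [90, 49, 44]|278 [53, 49, 44]|[] [([223.0, 213.8], 0.61)]
```

The plate hasn't shifted in the hand (edge rows 212/226, mark from row 260). I'll centre in y and lower.

apply_moves(steps=[0.02, 0.61, -0.05, -0.04, 0, 0.04, 0, 0, 0, 0, 0, 0, 0, 0, 0.35, 0, 0.55, 0, 0, 0, 0, 0.35, 0, 0.55, 0, 0, 0, 0, 0.35, 0, 0.55, 0, 0, 0, 0, 0.25, 0, 0.45, 0, 0, 0, 0, 0.12, 0, 0.2, 0, 0, 0, 0, 0, 0, 0, 0, 0, 0, 0, 0, 0, 0, 0, 0, 0, 0])

```text
t: 23.23
tool_pos: [0.5146, -0.1802, 0.0428]
orientation: [3.026, 0.042, -0.809]
force: [0.1, 0.0, -1.1]
opening: 0.0794
gripper_force: 45.0
```

```bash
python3 - <<'E'
from lay import *
s=robot.read_state();print(s["t"],s["tool_pos"],s["opening"],s["force"])
T=lay(36.25-66.5,.022,a=.036,e=.008);print("T",T[0],row(T,1))
E
```

```text
23.2333 [ 0.51455442 -0.18018919  0.04279347] 0.07936486888192312 [ 0.08582474  0.046665   -1.07172922]
T [ 0.51195885 -0.18066313  0.01508932] [0.39, 0.01, 0.84, 0.02, -0.05, 0.01]
```

apply_moves(steps=[0.15, 0.01, 0.33, 0.02, 0, 0.01, 0, 0.12, 0, 0.25, 0, 0, 0, 0, 0.03, 0, 0.08, 0, 0, 0, 0, 0, 0, 0, 0, 0, 0, 0, 0, 0, 0, 0, 0, 0, 0])

```text
t: 23.65
tool_pos: [0.5121, -0.1806, 0.0206]
orientation: [3.028, 0.039, -0.81]
force: [-0.6, 0.3, -1.7]
opening: 0.0798
gripper_force: 45.0
```

apply_moves(steps=[0.06, 0, 0.1, 0, 0, 0, 0, 0, 0, 0, 0, 0, 0, 0, 0, 0, 0, 0, 0, 0, 0])

```text
t: 23.9
tool_pos: [0.5125, -0.1806, 0.0172]
orientation: [3.028, 0.039, -0.809]
force: [0.2, 0.1, -1.0]
opening: 0.0796
gripper_force: 45.0
```

apply_moves(steps=[0.05, 0, 0.08, 0, 0, 0, 0, 0, 0, 0, 0, 0, 0, 0, 0, 0, 0, 0, 0, 0, 0])

```text
t: 24.15
tool_pos: [0.5125, -0.1806, 0.0143]
orientation: [3.028, 0.039, -0.81]
force: [0.8, 0.6, -1.8]
opening: 0.0793
gripper_force: 45.0
```

apply_moves(steps=[0.04, 0, 0.06, 0, 0, 0, 0, 0, 0, 0, 0, 0, 0, 0, 0, 0, 0, 0, 0, 0, 0])

```text
t: 24.4
tool_pos: [0.5126, -0.1806, 0.0121]
orientation: [3.028, 0.039, -0.81]
force: [-0.9, 0.3, -1.6]
opening: 0.0795
gripper_force: 45.0
```

apply_moves(steps=[0.04, 0, 0.06, 0, 0, 0, 0, 0, 0, 0, 0, 0, 0, 0, 0, 0, 0, 0, 0, 0, 0])

```text
t: 24.65
tool_pos: [0.513, -0.1807, 0.0108]
orientation: [3.028, 0.039, -0.809]
force: [-0.9, 0.3, 4.4]
opening: 0.0795
gripper_force: 48.3
```

```bash
python3 - <<'E'
from lay import *
s=robot.read_state();print(s["t"],s["tool_pos"],s["force"],s["wrist_torque"])
im=eyes.read_camera("top");cv2.imwrite("pics/t9.png",im[:,:,::-1])
hsv=cv2.cvtColor(im,cv2.COLOR_RGB2HSV)
m=((hsv[...,0]<10)|(hsv[...,0]>170))&(hsv[...,1]>140)&(hsv[...,2]>60);m[:,:290]=0;m[:,380:]=0;m[:190]=0;m[260:]=0
ys,xs=np.nonzero(m);print(len(xs), xs.mean() if len(xs) else 0, ys.mean() if len(xs) else 0)
if len(xs): print(w("top",(xs.mean(),ys.mean()),.02))
E
```

```text
24.65 [ 0.51303999 -0.18074694  0.01082848] [-0.91860922  0.31488656  4.40922733] [-0.08918331  0.28817362 -0.11651525]
0 0 0
```

Contact at 4.4 N. I'll open slowly and back out along the tool axis.

apply_moves(steps=[0, 0, 0, 0, 0, 0, 87, 0, 0, 0, 0, 0, 0, 90, 0, 0, 0, 0, 0, 0, 94, 0, 0, 0, 0, 0, 0, 94, 0, 0, -0.4, 0, 0, 0, 94, 0, 0, -0.8, 0, 0, 0, 94, 0, 0, -1, 0, 0, 0, 94, 0, 0, -1, 0, 0, 0, 94, 0, 0, -1, 0, 0, 0, 94, 0, 0, 0, 0, 0, 0, 94], grip_force=20)

```text
t: 25.53
tool_pos: [0.5807, -0.1798, 0.126]
orientation: [3.029, 0.039, -0.793]
force: [0.4, -0.4, 2.0]
opening: 0.0873
gripper_force: 0.0
```

apply_moves(steps=[0, 0.9, -0.8, 0, 0, 0, 94, 0, 0.9, -0.8, 0, 0, 0, 94, 0, 0.9, -0.5, 0, 0, 0, 94, 0, 0.9, 0, 0, 0, 0, 94, 0, 0.9, 0, 0, 0, 0, 94, 0, 0.9, 0, 0, 0, 0, 94, 0, 0.9, 0, 0, 0, 0, 94, 0, 0, 0, 0, 0, 0, 94])

```text
t: 26.2
tool_pos: [0.61, -0.3726, 0.1719]
orientation: [3.028, 0.031, -0.812]
force: [-0.5, -0.1, -0.7]
opening: 0.0871
gripper_force: 0.0
```

```bash
python3 - <<'E'
from lay import *
s=robot.read_state();print(s["t"],s["tool_pos"],s["force"])
im=eyes.read_camera("top");cv2.imwrite("pics/t10.png",im[:,:,::-1])
print("mark",[(d["xy"],d["conf"]) for d in eyes.place_of("top","red_mark")]);print("plates",[(np.round(d["xy"]),round(d["conf"],2)) for d in eyes.place_of("top","plate_1")])
hsv=cv2.cvtColor(im,cv2.COLOR_RGB2HSV)
for u,v in ((290,195),):
  c=im[195:255,295:375]; h=hsv[195:255,295:375]
  red=((h[...,0]<10)|(h[...,0]>170))&(h[...,1]>120); ys,xs=np.nonzero(red); print("red",len(xs),xs.mean()+295 if len(xs) else 0,ys.mean()+195 if len(xs) else 0)
  if len(xs): print(w("top",(xs.mean()+295,ys.mean()+195),.02))
  gray=cv2.cvtColor(c,cv2.COLOR_RGB2GRAY)
  for r in range(0,60,3): print(r+195,' '.join(f"{x:3d}" for x in gray[r,::3]))
E
```

```text
26.2 [ 0.60997144 -0.37255167  0.17186986] [-0.45009646 -0.14656565 -0.6603436 ]
mark [([333.4, 220.4], 0.7)]
plates [(array([258., 220.]), 0.8), (array([192., 223.]), 0.63), (array([129., 241.]), 0.63), (array([334., 219.]), 0.5)]
red 8 330.875 217.25
[ 0.49304411 -0.17093349  0.02      ]
195 122 131 127 128 122 120 119 118 110 110 130 121 121 122 127 125  88  72  97 107 112 110 110 111 111 111 111
198 121 126 122 118 123 111 118 121 121 110 113 112 112 102 100 100  59  88 105 111 112 111 112 109 110 109 109
201 118 121 123 127  75  77  76  77  77  77  78  76  78  80  80  61  75  98 106 111 111 111 110 112 109 111 111
204 127 126 128 110  79 105 105 112  93 103 119 118 123 119 115  59  90 104 110 111 112 112 112 111 110 111 112
207  83 116 123 120 116 113 112 111 110 122 146 144 146 146  96  76  98 108 110 111 110 112 110 111 111 110 109
210  84  81  82 116 112 112 106 105 110 114 145 144 143 141  58  89 105 109 110 112 112 111 110 110 110 112 110
213  93  90  87  80  87 111 110 111 111 107 145 145 146  89  76  98 105 111 112 113 111 110 111 111 110 111 111
216  98  99  93  91  82  
[... 730 characters left out ...]
 110 110 110 109 108 110 109
237 115  88 117 113 111 109 108 109  70 105 103 103  99  96 101 111 110 111 109 109 111 109 109 109 109 110 111
240  94 114 115 115 113 110 111  76 106 103 106 103 104  99 100  97 112 110 110 108 108 111 111 110 108 110 108
243  88 111 113 114 113 115 112  71 112 109 107 105 104 104 102 100  99 100 109 110 107 108 109 109 107 110 109
246 107 109 110 112 114 117  75 112 113 110 110 107 106 104 105 103 100 100  98 106 110 109 108 108 107 108 109
249 103 102 106 108 110 109  80 116 114 114 111 111 109 108 106 104 105 104 104  97  97 100 108 108 110 108 107
252 100 101 103 105 107  63 112 114 113 114 116 114 111 111 108 108 105 107 104 103 100 100  99 108 106 108 107
```

apply_moves(steps=[-0.72, 0.8, 0.42, 0, 0, 0, 94, -0.72, 0.8, 0.42, 0, 0, 0, 94, -0.72, 0.8, 0.42, 0, 0, 0, 94, -0.72, 0.8, 0.42, 0, 0, 0, 94, -0.72, 0.8, 0.42, 0, 0, 0, 94, -0.72, 0.8, 0.42, 0, 0, 0, 94, -0.72, 0.8, 0.42, 0, 0, 0, 94, 0, 0, 0, 0, 0, 0, 94])

```text
t: 27.02
tool_pos: [0.4369, -0.5431, 0.1742]
orientation: [3.027, 0.032, -0.81]
force: [-0.1, -0.5, -0.5]
opening: 0.0873
gripper_force: 0.0
```

```bash
python3 - <<'E'
from lay import *
s=robot.read_state();print(s["t"],s["tool_pos"])
im=eyes.read_camera("top");cv2.imwrite("pics/t11.png",im[:,:,::-1]); im0=cv2.imread("pics/top0.png")[:,:,::-1]
print("plates",[(np.round(d["xy"]),round(d["conf"],2)) for d in eyes.place_of("top","plate_1")])
hsv=cv2.cvtColor(im,cv2.COLOR_RGB2HSV)
h=hsv[195:255,295:375]
red=((h[...,0]<10)|(h[...,0]>170))&(h[...,1]>120); ys,xs=np.nonzero(red); print("red",len(xs))
if len(xs): print(w("top",(xs.mean()+295,ys.mean()+195),.023), np.ptp(xs),np.ptp(ys))
iv=((im[195:255,295:375].min(2)>125)&(h[...,1]>20)).astype(np.uint8)|red.astype(np.uint8)
iv=cv2.morphologyEx(iv,cv2.MORPH_CLOSE,np.ones((3,3),np.uint8))
n,l,st,ce=cv2.connectedComponentsWithStats(iv); k=1+np.argmax(st[1:,4]); c=max(cv2.findContours((l==k).astype(np.uint8),0,2)[0],key=len)
b=cv2.boxPoints(cv2.minAreaRect(c))+[295,195]; print("plate",st[k],[w("top",q,.02)[:2].round(3).tolist() for q in b])
# bystanders: image change since start
for nm,(x0,x1,y0,y1) in dict(timer=(322,350,140,168),flask=(215,248,142,172),mug=(372,412,142,178),trayrim=(303,368,196,246),orange=(110,150,225,258)).items():
    print(nm,np.abs(im[y0:y1,x0:x1].astype(int)-im0[y0:y1,x0:x1]).mean().round(1))
E
```

```text
27.0167 [ 0.43690955 -0.54312765  0.17424178]
plates [(array([334., 222.]), 0.92), (array([257., 220.]), 0.92), (array([192., 221.]), 0.85), (array([129., 240.]), 0.77), (array([184., 171.]), 0.56)]
red 76
[ 0.48494652 -0.1814719   0.023     ] 9 9
plate [ 29  11  21  29 417] [[0.531, -0.148], [0.533, -0.217], [0.437, -0.214], [0.436, -0.147]]
timer 1.9
flask 1.9
mug 1.8
trayrim 10.2
orange 2.0
```

```bash
python3 - <<'E'
from lay import *
a=cv2.imread("pics/t11.png",0).astype(int);b=cv2.imread("pics/top0.png",0).astype(int)
for r in range(194,250): print(r,a[r,326:344:6],a[r,312:316].mean().round(),b[r,326:344].mean().round(),w("top",(334,r),.008)[0].round(3),w("top",(334,r),.02)[0].round(3))
E
```

```text
194 [129 122 122] 118.0 122.0 0.577 0.574
195 [132 118 124] 118.0 121.0 0.573 0.57
196 [133 126 130] 116.0 125.0 0.57 0.567
197 [133 134 133] 112.0 130.0 0.566 0.563
198 [111 109 101] 118.0 102.0 0.562 0.56
199 [82 83 79] 89.0 78.0 0.559 0.556
200 [76 76 78] 76.0 75.0 0.555 0.553
201 [77 79 78] 77.0 77.0 0.552 0.549
202 [76 78 81] 76.0 78.0 0.548 0.546
203 [87 91 96] 84.0 86.0 0.545 0.542
204 [115 123 127] 107.0 101.0 0.541 0.539
205 [142 139 142] 112.0 109.0 0.538 0.535
206 [145 143 143] 111.0 110.0 0.534 0.532
207 [145 141 143] 111.0 108.0 0.531 0.529
208 [145 144 141] 111.0 109.0 0.527 0.525
209 [143 143 143] 109.0 109.0 0.524 0.522
210 [142 142 143] 106.0 109.0 0.52 0.518
211 [145 142 142] 108.0 109.0 0.517 0.515
212 [145 144 142] 110.0 109.0 0.513 0.511
213 [145 146 143] 110.0 107.0 0.51 0.508
214 [144 139 143] 110.0 106.0 0.507 0.504
215 [145  99 136] 110.0 106.0 0.503 0.501
216 [145  70 112] 111.0 107.0 0.5 0.498
217 [145  68  93] 108.0 108.0 0.496 0.494
218 [146  67  74] 101.0 109.0 0.493 0.491
219 [145  70  66] 92.0 108.0 0.489 0.487
220 [145  69  66] 92.0 107.0 0.486 0.484

[... 490 characters left out ...]
445 0.443
233 [146  70  91] 104.0 102.0 0.441 0.44
234 [149  64  94] 109.0 101.0 0.438 0.436
235 [139  77  95] 112.0 105.0 0.435 0.433
236 [97 98 95] 110.0 110.0 0.431 0.43
237 [ 93 103  96] 108.0 105.0 0.428 0.426
238 [ 69 105  98] 108.0 87.0 0.424 0.423
239 [ 52 104  97] 112.0 94.0 0.421 0.42
240 [ 63 104  99] 91.0 87.0 0.418 0.416
241 [ 83 106 102] 89.0 98.0 0.414 0.413
242 [102 106  99] 114.0 123.0 0.411 0.41
243 [108 106 100] 118.0 92.0 0.408 0.406
244 [110 106 103] 90.0 75.0 0.404 0.403
245 [111 104 104] 77.0 85.0 0.401 0.4
246 [111 108 104] 84.0 111.0 0.397 0.396
247 [111 110 105] 105.0 124.0 0.394 0.393
248 [111 106 103] 106.0 125.0 0.391 0.39
249 [112 107 106] 97.0 123.0 0.387 0.386
```

The marked plate lies flat on the tray floor: it spans x 0.431–0.540 against a floor of 0.423–0.543, with the mark on top. The other two are still on the near slope, and the areas around the timer, flask and mug are unchanged since the start. Handing in.

```bash
python3 -c "
from plant import robot
print(robot.close_job())"
```

```text
the job is handed in; nothing more can be done
None
```

The job is handed in at about 27 s: the red-marked middle plate lies flat in the tray, mark up, the other two lean on the near slope backs to the robot, and the timer, flask and mug look unmoved in the top camera.

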